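# Present a cryovial to the code reader

## Robot

A 6-joint arm with a two-finger parallel gripper is mounted at the origin on a cart in front of the work surface, level with it; the furniture and walls round the work are solid. World frame = base frame: x ahead of the robot, y to its left, z up, the work surface at z = 0. Lengths are in mm, angles in rad, forces in N, time in s.
With the tool pointing down it reaches from about 300 to 775 mm from the base axis. Payload 14.6 kg.
Tool frame: the origin (TCP) lies between the finger pads; the fingertips stand 19 mm ahead of it and the grasp point (between the pads) is the TCP (manip.tcp_to_tips is the distance from the TCP to the fingertips, in mm); x points along the fingers, z is the direction in which the jaws open and shut, and the axes are right-handed (so a half turn about x gives the same grasp; the last joint's range is limited). The gripper opens to 94 mm and grips with 3 to 60 N. Pads are 16 mm wide; open, the fingers measure 119 mm over their backs; the gripper's body (75 mm by 177 mm) begins 78 mm behind the grasp point.
Start: joints at [-1.312, 0.3, 1.521, -0, 1.321, -0.067], TCP at [176.03, -521.059, 224.446] pointing down, gripper open.
Joint ranges: [-3.03, 3.03], [-0.79, 2.21], [0.23, 2.52], [-1.04, 4.18], [0, 3.07], [-2.55, 2.55]. Speed limits (rad/s): [2.22, 2.22, 2.57, 3.14, 3.14, 3.14].

## Interface

Orientations are given as [roll, pitch, yaw] about the fixed x, y, z axes, in that order (R = Rz(yaw) Ry(pitch) Rx(roll)).
In Python, from cell import manip gives the robot as it stands.
- The arm moves only by the tool jog_arm, never from a script. Its argument "moves" is a list that holds one entry, the list of rows, each a list of 6 numbers: the shift along the world's x, y, z in mm, then the turn, a rotation vector about the world's x, y, z in degrees. In form: [[[dx, dy, dz, wx, wy, wz], ...]]. A call has 1 to 5 rows; each row shifts and turns the pose as measured when the row begins; what a row does not reach is not made up. A row lasts 1/10 s, in which the tool goes at most 50 mm and 8.59 degrees, less where a joint would pass 70% of its speed; a pose out of reach is approached as far as the arm can. A call is refused whole if a number of a shift passes 50 or a number of a turn 8.59, either way. A call with a gripper value outside its range is refused whole. "gripper" is the opening, from -1 (shut) to 1 (fully open), set as the call begins (left out, the last holds). The fingers move at their own pace and stop on an object; "squeeze" is the grip in N (left out, the last holds). Time passes only in rows, so rows that do not move let the fingers close. It gives the time, the measured TCP pose, the force and the opening at its end, in the units of the state.
- manip.read_state(): the state, without advancing time (a new reading comes with each control period).
- manip.camera(name): name is "side" or "top"; returns (picture, depth): 384x512x3 uint8, blue, green, red; 384x512 float32, mm along the optical axis (not along the pixel's ray), 0 where there is no reading.
- manip.camera_params(name): a dict with "fx", "fy", "cx", "cy" (pixels), "dist" ([k1, k2, p1, p2, k3] as OpenCV has them; the pictures are not rectified), "rvec" (rotation vector, rad) and "tvec" (3), from world to camera coordinates, as OpenCV has them. Camera axes: x right, y down, z forward; pixel columns grow to the right and rows downward; lengths in mm; the calibration is good to about 2 mm. A picture is of the moment at which its call begins. camera_params takes no time and is no camera call.
- manip.sign_off(): hands the job in, once; it reports no verdict.
The state is a dict: "clock": time; "joints": joint angles; "qd": joint speeds; "effort": joint torques, N m; "eef_pos": TCP position; "eef_rot": TCP orientation; "wrist_force": force on the tool from outside, world axes, zero at the start; "moment": the same for the moment, N m; "finger_gap": finger opening in mm.
Only numpy, scipy, OpenCV 4.12 (cv2) and the standard library are available. Lean on these libraries where they do the work, as an engineer would, in place of code of your own. Each camera call takes 0.05 s, during which the arm holds its last target. There are 200 camera calls.

## Task

The code on the base of the red-capped vial has to be read: lift the white lid off the blue vial cooler by its black knob and set it gently down, flat on the bare table. Then draw the red-capped vial out of the cooler and hold it still over the tilted code reader, its base facing the round window squarely, centred on it and about 40 mm clear of the glass, without touching the reader; leave the other two vials in their holes and the media bottle, oil vial and tip box where they stand. Finish while still holding the vial there in the air: do not put it down or let go.

Things in the scene. Friction and masses are not known exactly. Their poses are not given: they have to be found in the camera images.
- cooler: round blue vial cooler, fixed, 132 mm wide, rim 50 mm high, inside 114 mm wide. Origin: centre of its underside; z up. Inside, a 78 mm square aluminium block, top 36 mm above the table, with three upright holes 15 mm wide, 20 mm deep, 26 mm from the centre, at 0 and +-120 degrees from the x axis; each holds a vial, in any order. Its place varies and may be exchanged with the reader's
- lid_knob (a point): middle of the black knob (34 mm wide here) of the lid, z up the lid's axis; 45 mm above the lid's underside, 16 mm above the flat top round the knob, 12 mm below the knob's top. With the lid on the cooler it is 90 mm above the table; with the lid flat on the table, 45 mm
- vial_red_mid (a point): centre, half-way up, of the red-capped white vial, upright in one of the cooler's holes; z from base to cap. 47 mm tall, body 12.4 mm wide, cap 14.4 mm wide and 14 mm tall. In its hole the base is 16 mm above the table, the cap's top 63 mm, 27 mm out of the block. About 12 g
- vial_yellow_mid (a point): centre of the yellow-capped vial in another hole, same size; to be left there
- vial_blue_mid (a point): centre of the blue-capped vial in another hole, same size; to be left there
- vial_red: the same red-capped vial, origin at the centre of its base, z from base to cap
- reader_window (a point): centre of the round black glass window (40 mm wide, in a 54 mm bezel with small lamps) in the sloping top of the white code reader, about 60 mm above the table. z points straight out of the glass, 25 degrees from vertical, leaning to the head's low front edge; x runs up the slope, y across. With the vial's base 40 mm clear of the glass its centre is 63.5 mm out along z
- reader_head: the white sloping head (76 x 74 x 32 mm) of the code reader; origin at the centre of its top face, 1.5 mm below the window point, axes as there. It stands on a grey foot 110 x 90 mm, fixed to the table; place and heading vary
- media_bottle: amber bottle with blue cap, 52 mm wide, 104 mm tall, bystander at the back; origin at the centre of its base
- oil_vial: glass vial with white cap, 28 mm wide, 57 mm tall, bystander at the back; origin at the centre of its base
- tip_box: blue box of yellow pipette tips, 88 x 62 x 52 mm, bystander at the back; origin at the centre of its base
- lid: the loose white hollow lid, 132 mm wide, 57 mm tall with its knob, about 0.2 kg; origin at the centre of its underside, z up. It lies on the cooler's rim, its lip 5 mm down inside with 3.5 mm play; the vials' caps stand 13 mm above the rim inside it, so lift it straight up by at least 35 mm before moving it aside

How it is judged (in metres and radians):
On the way, in this order (a step that is already met when the one before it is completed fails the run):
1. the lid stands flat on the table, let go, with the red-capped vial still in the cooler (height (world z) of lid_knob below 0.052 m and angle between lid_knob's own z axis and vertical below 0.1 rad and contact force between lid and the fingers below 0.2 N and linear speed of lid below 0.03 m/s and distance of vial_red_mid from where it was at the start of the episode below 0.015 m), for 0.2 s.
2. the red-capped vial is held over the reader window, base to the glass (z of vial_red_mid in the frame of reader_window between 0.0485 and 0.0785 m and x of vial_red_mid in the frame of reader_window between -0.012 and 0.012 m and y of vial_red_mid in the frame of reader_window between -0.012 and 0.012 m and angle between the z axis of vial_red_mid and the z axis of reader_window, either way round below 0.18 rad and angle between vial_red_mid's own z axis and vertical below 0.8 rad and contact force between vial_red and the fingers above 0.5 N and linear speed of vial_red below 0.03 m/s), for 0.2 s.
At the end, for the whole second after the job is handed in: Red-capped vial held at rest in the fingers, cap up, base 25 to 55 mm from the glass, centre within 12 mm of the window's axis each way, axes within 0.18 rad; lid flat on the table, let go; other vials in their holes (moved under 12 mm, tilted under 0.25 rad) (all of step 2 and height (world z) of lid_knob below 0.052 m and angle between lid_knob's own z axis and vertical below 0.1 rad and contact force between lid and the fingers below 0.2 N and linear speed of lid below 0.03 m/s and distance of each of vial_yellow_mid, vial_blue_mid from where it was at the start of the episode below 0.012 m and angle between each of vial_yellow_mid, vial_blue_mid's own z axis and vertical below 0.25 rad); the arm keeps its last pose, push and grip.
It fails at once if the lid is dropped or slammed down on the table (height (world z) of lid_knob below 0.07 m and linear speed of lid above 0.5 m/s).
It fails at once if the red-capped vial touches the reader (contact force between vial_red and reader_head above 0.3 N).
It fails at once if a bystander is disturbed (moved by more than 15 mm) (distance of any of media_bottle, oil_vial, tip_box from where it was at the start of the episode above 0.015 m).
It fails at once if another vial is pulled out or knocked over (distance of any of vial_yellow_mid, vial_blue_mid from where it was at the start of the episode above 0.02 m).
It also fails if it takes over 46 s, if anything falls off the work surface, if the arm or the gripper's body presses on something with over 40 N, if the wrist force passes 120 N, or if a joint passes its speed limit or range.

## Working session

There is one attempt and no reset: what is moved stays moved. The work goes in short steps, Python scripts to look and compute and a tool call to move; the robot and the scene stay as the last step left them, time stands still between calls to the robot, and variables do not carry over. Pictures are saved under pics/ and viewed, about 8 in all and at most 12, crops included, and the job is handed in when it is done.

Besides the shell and the picture viewer there is one more tool, called by a JSON object that holds its "fn" and its "kwargs", one argument or row to a line. jog_arm: Moves the arm, as the interface text tells. Its arguments: {"type":"object","properties":{"moves":{"type":"array","items":{"type":"array","items":{"type":"array","items":{"type":"number"}}}},"gripper":{"type":"number"},"squeeze":{"type":"number"}},"required":["moves"]}

```bash
mkdir -p pics
cat > h.py <<'E'
import numpy as np, cv2
from cell import manip
from scipy.spatial.transform import Rotation as Ro
def cam(n):
    im,d=manip.camera(n); return im,d,manip.camera_params(n)
def ray(p,uv):
    K=np.array([[p['fx'],0,p['cx']],[0,p['fy'],p['cy']],[0,0,1.]])
    n=cv2.undistortPoints(np.array(uv,float).reshape(-1,1,2),K,np.array(p['dist'],float)).reshape(-1,2)
    R=cv2.Rodrigues(np.array(p['rvec'],float))[0]; t=np.array(p['tvec'],float).ravel()
    return -R.T@t, np.c_[n,np.ones(len(n))]@R   # depth 1 dirs
def onz(p,uv,z):
    c,d=ray(p,uv); return c+d*((z-c[2])/d[:,2])[:,None]
def cloud(p,d):
    v,u=np.nonzero(d>0); c,r=ray(p,np.c_[u,v]); P=np.full(d.shape+(3,),np.nan); P[v,u]=c+r*d[v,u][:,None]; return P
E
python3 - <<'E'
from h import *
s=manip.read_state(); print(s)
for n in('side','top'):
    im,d,p=cam(n); cv2.imwrite(f'pics/{n}0.png',im); np.save(f'{n}0.npy',d); print(n,p, ray(p,[[256,192]]))
E
```

```text
{'clock': 0.0, 'joints': array([-1.31159707e+00,  3.00450386e-01,  1.52158898e+00, -1.82191250e-05,
        1.32072688e+00, -6.66110806e-02]), 'qd': array([-0.00060252, -0.00062573,  0.00099685, -0.00053868, -0.00075878,
       -0.00104263]), 'effort': array([-2.11889535e-03, -5.31819034e+01, -3.52734911e+01,  7.07706157e-02,
        2.43942562e-02, -1.28980464e-04]), 'eef_pos': array([ 175.96476159, -520.82612865,  223.89434645]), 'eef_rot': array([3.09001728, 1.5696226 , 1.84503581]), 'wrist_force': array([-0.09969605,  0.2917047 , -1.00368702]), 'moment': array([-0.0379049 ,  0.02753207, -0.0624449 ]), 'finger_gap': 94.07954331670322}
side {'fx': 358.76898255863455, 'fy': 358.76898255863455, 'cx': 260.29243831557113, 'cy': 188.0316965580611, 'dist': array([-0.04285095,  0.        ,  0.        ,  0.        ,  0.        ]), 'rvec': array([ 0.53504794, -2.55676999,  1.36274672]), 'tvec': array([515.06615598, 290.05712228, 553.17791641])} (array([350.91102393, 479.2206152 , 550.12829564]), array([[ 0.34333013, -0.7494366 , -0.56633444]]))
top {'fx': 427.29596307513486, 'fy': 427.29596307513486, 'cx': 257.1897371469753, 'cy': 190.49098308929138, 'dist': array([-0.01003287,  0.        ,  0.        ,  0.        ,  0.        ]), 'rvec': array([ 2.18788156, -2.18935672,  0.10286956]), 'tvec': array([-180.32584054,  625.95273541, 1023.36296915])} (array([ 543.44861819, -164.62179461, 1071.993128  ]), array([[ 0.07499025, -0.01258312, -0.99711501]]))
```

View pics/top0.png

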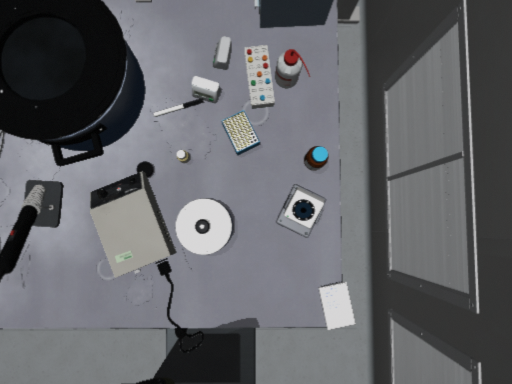

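View pics/side0.png

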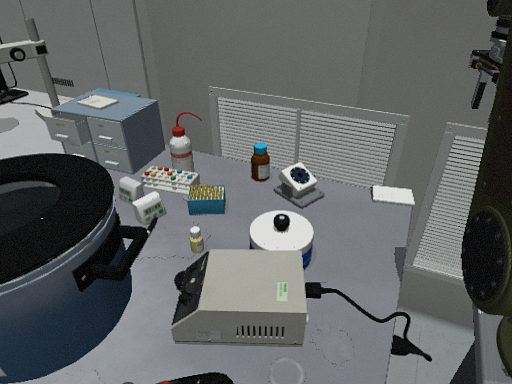

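The top view shows the lid with its knob at (203,227), the reader window at (303,209), the bottle at (317,156), the tip box at (240,132) and a grey instrument at (132,228). The side view shows the knob at (282,222) and the window at (300,174).

```bash
python3 - <<'E'
from h import *
im=cv2.imread('pics/top0.png'); d=np.load('top0.npy'); p=manip.camera_params('top'); P=cloud(p,d)
sim=cv2.imread('pics/side0.png'); sd=np.load('side0.npy'); sp=manip.camera_params('side'); S=cloud(sp,sd)
# lid: circle fit
m=((im.min(2)>150)&(np.abs(P[...,2]-74)<15)).astype(np.uint8); m[:,250:]=0
c=max(cv2.findContours(m,0,1)[0],key=cv2.contourArea); (u,v),r=cv2.minEnclosingCircle(c); print('lid',u,v,r,onz(p,[[u,v]],70))
g=im.max(2)<60
yy,xx=np.mgrid[:384,:512]
k=g&(np.hypot(xx-203,yy-227)<12); print('knob px',xx[k].mean(),yy[k].mean(),k.sum(),onz(p,[[xx[k].mean(),yy[k].mean()]],98),np.nanmedian(P[k],0),'max z',np.nanmax(P[k][:,2]))
# side knob
g2=sim.max(2)<60; k2=g2&(np.hypot(xx-282,yy-222)<13); print('side knob',xx[k2].mean(),yy[k2].mean(),onz(sp,[[xx[k2].mean(),yy[k2].mean()]],90))
# reader head: white mask
for nm,I,Q,pp,c0,R in(('top',im,P,p,(303,209),30),('side',sim,S,sp,(300,176),28)):
    near=np.hypot(xx-c0[0],yy-c0[1])<R
    w=near&(I.min(2)>150)&(Q[...,2]>35)&(Q[...,2]<90); X=Q[w]
    # dark window incl. bezel
    b=(near&(I.max(2)<90)&(Q[...,2]>40)&(Q[...,2]<80)).astype(np.uint8)
    cs=cv2.findContours(b,0,1)[0]; cc=max(cs,key=cv2.contourArea); e=cv2.fitEllipse(cv2.convexHull(cc)); print(nm,'win ellipse',e,onz(pp,[e[0]],60))
    wb=w|(b>0); X=Q[wb]; 
    for _ in range(6):
        cen=X.mean(0); n=np.linalg.svd(X-cen)[2][2]; n*=np.sign(n[2]); res=(X-cen)@n; X=X[np.abs(res)<max(1.5,1.5*res.std())]
    print(' plane',cen,n,'tilt',np.degrees(np.arccos(n[2])),'az',np.degrees(np.arctan2(n[1],n[0])),len(X),res.std())
    bb=cv2.minAreaRect(np.argwhere(w)[:,::-1].astype(np.float32)); box=cv2.boxPoints(bb); print(' box',box.tolist(), onz(pp,box,60).round().tolist())
for nm,uv in dict(bottle=(317,156),tip=(240,132),oil=(183,156),instr_c=(172,252),instr_c2=(150,178),instr3=(140,230)).items(): print(nm,P[uv[1],uv[0]].round())
print('table',[P[v,u].round(1).tolist() for u,v in((260,260),(230,290),(300,290),(335,280),(260,180),(260,325))])
print(onz(p,[[340,200],[340,320],[200,327],[330,327]],0).round())
E
python3 -c "
import cv2
a=cv2.imread('pics/top0.png')[170:250,180:340];b=cv2.imread('pics/side0.png')[150:280,235:340]
cv2.imwrite('pics/c.png',cv2.hconcat([cv2.resize(a,(480,400),interpolation=2),cv2.resize(b,(320,400),interpolation=2)]))"
```

```text
lid 203.36782836914062 226.2913055419922 28.050941467285156 [[538.58883728 -54.37429017  70.        ]]
knob px 202.18627450980392 225.95098039215685 102 [[539.49697168 -54.77285403  98.        ]] [539.40522772 -55.63783802  99.66550484] max z 105.56757177957377
side knob 281.04945054945057 222.63736263736263 [[538.85448713 -50.51582945  90.        ]]
top win ellipse ((303.048583984375, 209.44178771972656), (20.254589080810547, 21.17072868347168), 107.4171371459961) [[ 578.05623431 -288.95257068   60.        ]]
 plane [ 579.8250154  -290.33577659   58.12874961] [-0.37284887  0.18422847  0.90941937] tilt 24.574763928826822 az 153.70554806430783 439 0.8199242506806629
 box [[283.3999938964844, 215.1999969482422], [296.6000061035156, 188.8000030517578], [323.8000183105469, 202.40000915527344], [310.6000061035156, 228.8000030517578]] [[564.0, -242.0, 60.0], [627.0, -274.0, 60.0], [595.0, -339.0, 60.0], [532.0, -306.0, 60.0]]
side win ellipse ((299.3614196777344, 174.96322631835938), (14.015029907226562, 19.51561737060547), 124.036865234375) [[ 577.01407176 -285.36949225   60.        ]]
 plane [ 577.13765966 -284.12344702   57.35057185] [-0.37701724  0.18645357  0.90724477] tilt 24.872666717996392 az 153.68533989007616 335 0.7621566609975106
 box [[280.9180603027344, 170.90164184570312], [297.4426574707031, 157.13116455078125], [316.7868957519531, 180.34426879882812], [300.2622985839844, 194.11474609375]] [[628.0, -285.0, 60.0], [612.0, -374.0, 60.0], [528.0, -278.0, 60.0], [547.0, -203.0, 60.0]]
bottle [ 699. -317.  103.]
tip [ 768. -139.   41.]
oil [707.  -2.  54.]
instr_c [479.  18.  66.]
instr_c2 [659.  88.  -0.]
instr3 [531.  86.  98.]
table [[454.3, -188.0, -2.6], [381.4, -113.7, 0.9], [380.6, -286.9, -0.3], [404.2, -375.1, -4.3], [654.7, -188.3, -2.4], [296.1, -187.6, -0.3]]
[[ 604. -390.    0.]
 [ 307. -385.    0.]
 [ 292.  -40.    0.]
 [ 290. -360.    0.]]
```

View pics/c.png

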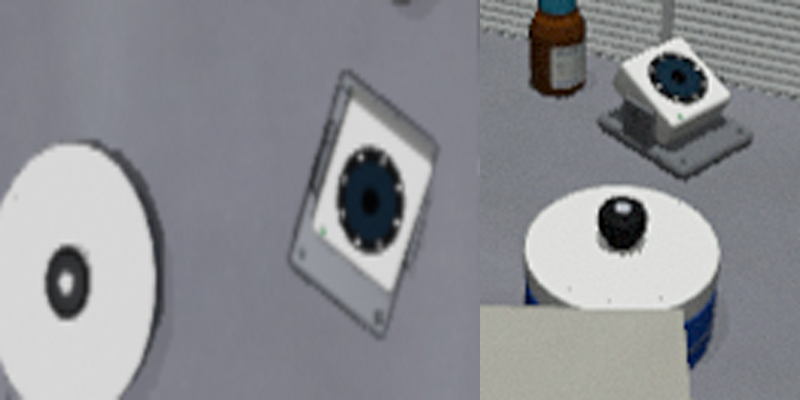

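The crop confirms the lid, knob and reader (low front edge with the green dot, facing -x,+y, azimuth 154°), and an empty table around (400,-180). I'll move above the knob.

{"fn": "jog_arm", "kwargs": {
  "moves": [
    [[33,43,0,0,0,0],[33,43,0,0,0,0],[33,43,0,0,0,0],[33,43,0,0,0,0],[33,43,0,0,0,0]]
  ],
  "gripper": 1
}}

```text
clock: 0.6
eef_pos: [327.3, -319.7, 221.7]
eef_rot: [-2.964, 1.566, 2.065]
wrist_force: [1.0, 0.6, 0.3]
finger_gap: 94.3
```

{"fn": "jog_arm", "kwargs": {
  "moves": [
    [[33,43,0,0,0,0],[33,43,0,0,0,0],[33,43,0,0,0,0],[33,43,0,0,0,0],[20,20,0,0,0,0]]
  ]
}}

```text
clock: 1.1
eef_pos: [468.7, -136.8, 221.5]
eef_rot: [-2.961, 1.566, 2.07]
wrist_force: [-0.4, -0.3, -0.4]
finger_gap: 94.0
```

Run:
```python
from h import *
s=manip.read_state(); R=Ro.from_euler('xyz',s['eef_rot']).as_matrix(); print(s['clock'],s['eef_pos'],R.round(3),s['joints'],np.array([539,-53,96])-s['eef_pos'])
```

```text
1.1 [ 468.67941518 -136.80265378  221.51374545] [[-0.002  0.95   0.313]
 [ 0.004  0.313 -0.95 ]
 [-1.    -0.001 -0.005]] [-0.36069221  0.16652547  1.69242648  0.0033433   1.28637184  0.89049584] [  70.32058482   83.80265378 -125.51374545]
```

{"fn": "jog_arm", "kwargs": {
  "moves": [
    [[30,36,0,0,0,0],[28,34,0,0,0,0],[14,16,0,0,0,0],[3,4,0,0,0,0],[0,0,0,0,0,0]]
  ]
}}

```text
clock: 1.6
eef_pos: [546.9, -39.4, 219.6]
eef_rot: [-2.62, 1.564, 2.416]
wrist_force: [0.1, 0.4, 0.4]
finger_gap: 94.0
```

Run:
```python
from h import *
s=manip.read_state(); print(s['clock'],s['eef_pos'],np.array([539,-53,96])-s['eef_pos'])
for n in('side','top'):
    im,d,p=cam(n); cv2.imwrite(f'pics/{n}1.png',im); np.save(f'{n}1.npy',d)
a=cv2.imread('pics/side1.png')[100:300,200:360]; cv2.imwrite('pics/c1.png',cv2.resize(a,None,fx=3,fy=3))
```

```text
1.6 [546.87385663 -39.38024371 219.61625435] [  -7.87385663  -13.61975629 -123.61625435]
```

View pics/c1.png

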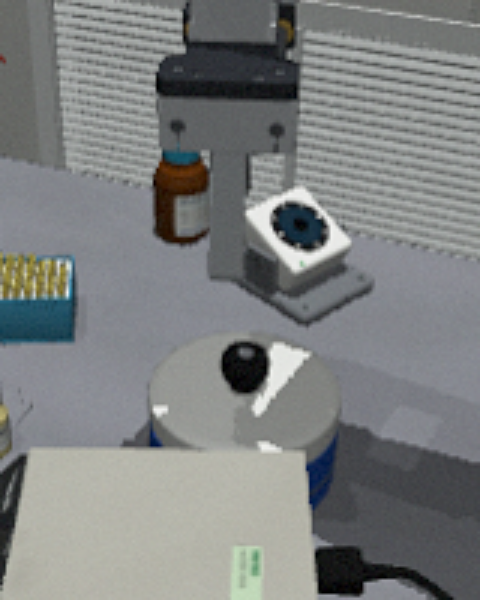

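The gripper stands above the knob, with the fingers hiding part of the background and nothing in the way. I'll correct sideways and descend.

{"fn": "jog_arm", "kwargs": {
  "moves": [
    [[-7,-13,0,0,0,0],[0,0,-35,0,0,0],[0,0,-35,0,0,0],[0,0,-15,0,0,0],[0,0,0,0,0,0]]
  ]
}}

```text
clock: 2.2
eef_pos: [535.3, -61.9, 134.4]
eef_rot: [-3.012, 1.567, 2.016]
wrist_force: [0.2, -0.4, 1.1]
finger_gap: 94.0
```

{"fn": "jog_arm", "kwargs": {
  "moves": [
    [[0,0,0,0,0,0]]
  ]
}}

```text
clock: 2.3
eef_pos: [534.9, -63.1, 135.1]
eef_rot: [-3.084, 1.568, 1.943]
wrist_force: [-0.7, 0.3, 0.7]
finger_gap: 94.1
```

{"fn": "jog_arm", "kwargs": {
  "moves": [
    [[2,5,0,0,0,0],[2,4,-15,0,0,0],[0,0,-12,0,0,0],[0,0,-6,0,0,0],[0,0,0,0,0,0]]
  ]
}}

```text
clock: 2.8
eef_pos: [539.7, -54.4, 102.0]
eef_rot: [1.917, 1.567, 0.66]
wrist_force: [-0.1, 0.3, -0.4]
finger_gap: 93.8
```

{"fn": "jog_arm", "kwargs": {
  "moves": [
    [[0,0,0,0,0,0]]
  ]
}}

```text
clock: 2.9
eef_pos: [539.7, -54.3, 101.8]
eef_rot: [2.012, 1.567, 0.754]
wrist_force: [-0.5, -0.5, -0.3]
finger_gap: 94.2
```

{"fn": "jog_arm", "kwargs": {
  "moves": [
    [[0,1,-5,0,0,0],[0,0,0,0,0,0]]
  ]
}}

```text
clock: 3.1
eef_pos: [539.9, -53.3, 96.7]
eef_rot: [1.915, 1.567, 0.657]
wrist_force: [0.1, -0.8, 0.5]
finger_gap: 93.8
```

{"fn": "jog_arm", "kwargs": {
  "moves": [
    [[0,0,0,0,0,0],[0,0,0,0,0,0],[0,0,0,0,0,0],[0,0,0,0,0,0],[0,0,0,0,0,0]]
  ],
  "gripper": -1,
  "squeeze": 30
}}

```text
clock: 3.6
eef_pos: [540.2, -53.4, 97.4]
eef_rot: [1.713, 1.566, 0.455]
wrist_force: [0.6, -1.1, 0.3]
finger_gap: 57.6
```

{"fn": "jog_arm", "kwargs": {
  "moves": [
    [[0,0,0,0,0,0],[0,0,0,0,0,0],[0,0,0,0,0,0]]
  ]
}}

```text
clock: 3.9
eef_pos: [540.2, -53.4, 97.5]
eef_rot: [1.712, 1.566, 0.454]
wrist_force: [0.6, -0.2, 1.3]
finger_gap: 33.6
```

Gripped at 33.6 mm, against the knob's 34. I'll lift in small steps.

{"fn": "jog_arm", "kwargs": {
  "moves": [
    [[0,0,0,0,0,0],[0,0,8,0,0,0],[0,0,12,0,0,0],[0,0,12,0,0,0],[0,0,12,0,0,0]]
  ]
}}

```text
clock: 4.4
eef_pos: [539.4, -53.2, 143.6]
eef_rot: [2.333, 1.568, 1.076]
wrist_force: [-0.1, 0.7, -1.4]
finger_gap: 32.2
```

{"fn": "jog_arm", "kwargs": {
  "moves": [
    [[0,0,12,0,0,0],[0,0,10,0,0,0],[0,0,6,0,0,0],[0,0,0,0,0,0]]
  ]
}}

```text
clock: 4.8
eef_pos: [540.2, -53.4, 177.3]
eef_rot: [1.539, 1.565, 0.281]
wrist_force: [0.6, -0.6, -2.4]
finger_gap: 32.0
```

Run:
```python
from h import *
s=manip.read_state(); print(s['clock'],s['eef_pos'],s['wrist_force'],s['finger_gap'])
im,d,p=cam('side'); cv2.imwrite('pics/s2.png',cv2.resize(im[100:300,200:360],None,fx=3,fy=3))
im,d,p=cam('top'); cv2.imwrite('pics/t2.png',im)
```

```text
4.8 [540.1836013  -53.3573075  177.30188044] [ 0.55844908 -0.59114017 -2.39559949] 32.005490110756135
```

View pics/s2.png

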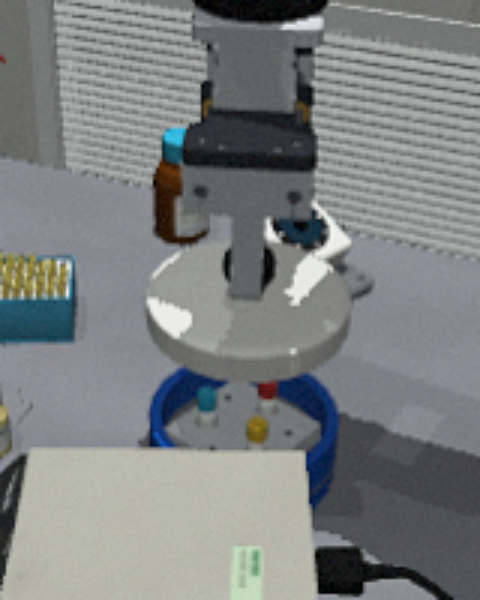

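The lid is off and level. Under it are the blue cap at crop (207,398), the red at (267,389) and the yellow at (257,428). I'll carry the lid to about (400,-180).

{"fn": "jog_arm", "kwargs": {
  "moves": [
    [[-15,-14,0,0,0,0],[-25,-23,0,0,0,0],[-28,-25,0,0,0,0],[-28,-25,0,0,0,0],[-20,-18,0,0,0,0]]
  ]
}}

```text
clock: 5.4
eef_pos: [419.8, -158.7, 172.3]
eef_rot: [3.063, 1.567, 1.811]
wrist_force: [0.6, -0.3, -2.1]
finger_gap: 31.8
```

{"fn": "jog_arm", "kwargs": {
  "moves": [
    [[-5,-5,0,0,0,0],[0,0,0,0,0,0],[0,0,0,0,0,0]]
  ]
}}

```text
clock: 5.7
eef_pos: [413.2, -164.9, 171.4]
eef_rot: [-2.986, 1.565, 2.041]
wrist_force: [0.6, 0.8, -2.1]
finger_gap: 32.1
```

Run:
```python
from h import *
s=manip.read_state(); print(s['clock'],s['eef_pos'],s['wrist_force'],s['finger_gap'], Ro.from_euler('xyz',s['eef_rot']).as_matrix()[:,0])
# caps in top & side
for n in('top','side'):
    im,d,p=cam(n); cv2.imwrite(f'pics/{n}3.png',im); P=cloud(p,d); h=cv2.cvtColor(im,cv2.COLOR_BGR2HSV)
    near=(np.hypot(P[...,0]-540,P[...,1]+54)<55)&(P[...,2]>42)&(P[...,2]<75)
    for c,(lo,hi) in dict(red=(170,186),yel=(15,35),blu=(90,108)).items():
        H=h[...,0].astype(int); H=np.where(H<10,H+180,H) if c=='red' else H
        m=near&(H>=lo)&(H<=hi)&(h[...,1]>120)&(h[...,2]>50); v,u=np.nonzero(m)
        if len(u)<4: print(n,c,'none');continue
        print(n,c,len(u),u.mean().round(1),v.mean().round(1),'on',onz(p,[[u.mean(),v.mean()]],63 if n=='top' else 56).round(1),np.median(P[m],0).round(1))
    if n=='side':
        f=(h[...,0]>110)&(h[...,0]<125)&(h[...,1]>150)
# lid under tilt check
```

```text
5.7 [ 413.16409391 -164.90177743  171.43744648] [ 0.57212115  0.81608693 -2.14687512] 32.091075963252266 [-0.00243686  0.0047995  -0.99998551]
top red 20 214.2 229.5 on [[531.  -79.1  63. ]] [531.  -78.5  61.2]
top yel 24 195.7 233.1 on [[522.6 -35.7  63. ]] [522.8 -36.2  61.6]
top blu 21 202.0 215.1 on [[564.7 -50.2  63. ]] [565.1 -49.9  60.8]
side red 42 288.7 228.5 on [[530.8 -77.8  56. ]] [530.1 -72.6  60.9]
side yel 44 285.2 242.8 on [[522.3 -33.3  56. ]] [520.7 -29.   61.6]
side blu 50 270.8 230.4 on [[563.3 -57.1  56. ]] [562.9 -45.2  57.9]
```

View pics/top3.png

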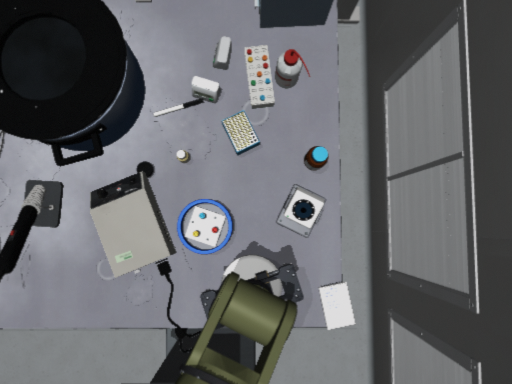

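The top view shows the open cooler with red at (215,230), yellow at (196,233) and blue at (202,215). The lid hangs at (250,270) over bare table, and the three cap positions fit the hole circle. I'll lower the lid.

{"fn": "jog_arm", "kwargs": {
  "moves": [
    [[0,0,-20,0,0,0],[0,0,-30,0,0,0],[0,0,-25,0,0,0],[0,0,-15,0,0,0],[0,0,-4,0,0,0]]
  ]
}}

```text
clock: 6.3
eef_pos: [416.6, -161.9, 74.7]
eef_rot: [2.781, 1.567, 1.531]
wrist_force: [-0.7, -0.1, -1.9]
finger_gap: 32.0
```

{"fn": "jog_arm", "kwargs": {
  "moves": [
    [[0,0,0,0,0,0],[0,0,0,0,0,0]]
  ]
}}

```text
clock: 6.5
eef_pos: [417.4, -161.3, 74.9]
eef_rot: [2.878, 1.567, 1.63]
wrist_force: [-0.9, 0.1, -2.3]
finger_gap: 31.9
```

{"fn": "jog_arm", "kwargs": {
  "moves": [
    [[0,0,-6,0,0,0],[0,0,-5,0,0,0],[0,0,-3,0,0,0],[0,0,-2,0,0,0],[0,0,0,0,0,0]]
  ]
}}

```text
clock: 7.0
eef_pos: [418.5, -161.6, 59.5]
eef_rot: [1.954, 1.567, 0.706]
wrist_force: [0.7, -0.3, -1.6]
finger_gap: 32.3
```

{"fn": "jog_arm", "kwargs": {
  "moves": [
    [[0,0,-2,0,0,0],[0,0,-2,0,0,0],[0,0,0,0,0,0]]
  ]
}}

```text
clock: 7.3
eef_pos: [418.6, -161.7, 55.3]
eef_rot: [1.881, 1.567, 0.633]
wrist_force: [0.6, -0.0, -0.7]
finger_gap: 32.2
```

{"fn": "jog_arm", "kwargs": {
  "moves": [
    [[0,0,-1,0,0,0],[0,0,0,0,0,0]]
  ]
}}

```text
clock: 7.5
eef_pos: [418.6, -161.7, 54.3]
eef_rot: [1.858, 1.567, 0.61]
wrist_force: [0.4, 0.2, -1.2]
finger_gap: 31.8
```

{"fn": "jog_arm", "kwargs": {
  "moves": [
    [[0,0,-1,0,0,0],[0,0,0,0,0,0]]
  ]
}}

```text
clock: 7.7
eef_pos: [418.7, -161.8, 53.2]
eef_rot: [1.836, 1.567, 0.588]
wrist_force: [0.3, 0.1, -2.3]
finger_gap: 32.5
```

{"fn": "jog_arm", "kwargs": {
  "moves": [
    [[0,0,-1,0,0,0],[0,0,0,0,0,0]]
  ]
}}

```text
clock: 7.9
eef_pos: [418.8, -161.8, 52.4]
eef_rot: [1.766, 1.566, 0.518]
wrist_force: [-0.5, 0.7, -1.4]
finger_gap: 32.0
```

{"fn": "jog_arm", "kwargs": {
  "moves": [
    [[0,0,-1,0,0,0],[0,0,0,0,0,0]]
  ]
}}

```text
clock: 8.1
eef_pos: [419.0, -161.9, 52.5]
eef_rot: [1.691, 1.566, 0.443]
wrist_force: [-0.2, 0.3, -2.1]
finger_gap: 32.0
```

{"fn": "jog_arm", "kwargs": {
  "moves": [
    [[0,0,-2,0,0,0],[0,0,0,0,0,0]]
  ]
}}

```text
clock: 8.3
eef_pos: [419.5, -161.9, 52.4]
eef_rot: [1.529, 1.565, 0.281]
wrist_force: [0.1, -0.7, -2.3]
finger_gap: 32.2
```

Run:
```python
from h import *
s=manip.read_state(); print(s['clock'],s['eef_pos'],s['wrist_force'],s['finger_gap'])
im,d,p=cam('side'); cv2.imwrite('pics/s4.png',cv2.resize(im[170:370,230:430],None,fx=3,fy=3))
```

```text
8.3 [ 419.49641964 -161.94789319   52.36531543] [ 0.05308824 -0.65247097 -2.25127111] 32.24717218475823
```

View pics/s4.png

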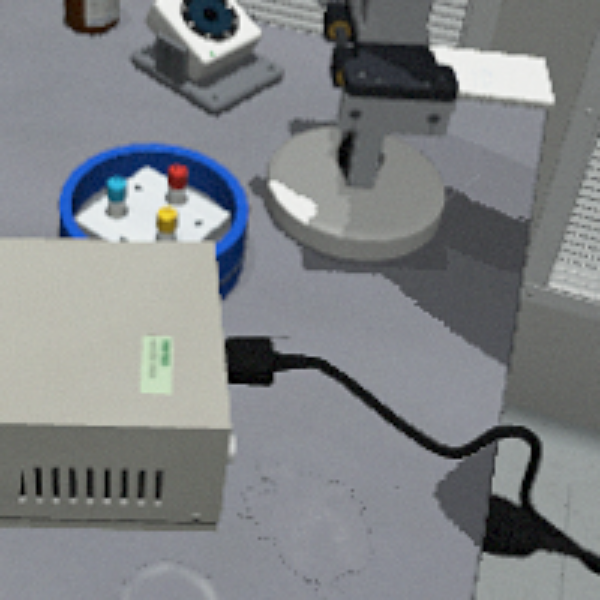

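Run:
```python
from h import *
s=manip.read_state(); print(s['joints'],s['effort'],s['moment'],Ro.from_euler('xyz',s['eef_rot']).as_matrix()[:,0])
im,d,p=cam('side'); P=cloud(p,d)
r=np.hypot(P[...,0]-419,P[...,1]+162)
m=(r<62)&(r>25)&(P[...,2]<45)&(P[...,2]>20)&(im.min(2)>100); X=P[m]; print(m.sum(),np.median(X,0))
A=np.c_[X[:,:2]-[419,-162],np.ones(len(X))]; print(np.linalg.lstsq(A,X[:,2],rcond=None)[0])
t=(r<110)&(r>80)&(P[...,2]<12); print('table',np.median(P[t],0))
```

```text
[-0.45208563  0.31649277  1.9570499   0.00495222  0.8636973   0.79277923] [-5.19684807e-03 -4.56347501e+01 -2.64022940e+01  5.78895444e-02
  6.47804677e-02 -2.67142997e-03] [-0.01826928 -0.03156248 -0.03954867] [ 0.00556548  0.00148262 -0.99998341]
1175 [ 410.66568413 -146.52651366   30.10954793]
[ 4.90492983e-03 -6.22279953e-03  3.01428842e+01]
table [ 375.25808411 -123.34839267    0.53068327]
```

The lid top measures 30 mm with a level plane (29 mm expected, table reading 0.5), so it is on the table. Releasing.

{"fn": "jog_arm", "kwargs": {
  "moves": [
    [[0,0,0,0,0,0],[0,0,0,0,0,0],[0,0,0,0,0,0],[0,0,0,0,0,0]]
  ],
  "gripper": 0.3
}}

```text
clock: 8.8
eef_pos: [419.6, -162.1, 51.7]
eef_rot: [1.496, 1.565, 0.248]
wrist_force: [-0.2, -0.5, -0.5]
finger_gap: 59.5
```

{"fn": "jog_arm", "kwargs": {
  "moves": [
    [[0,0,0,0,0,0],[0,0,10,0,0,0],[0,0,25,0,0,0],[0,0,35,0,0,0],[0,0,30,0,0,0]]
  ]
}}

```text
clock: 9.3
eef_pos: [417.3, -161.1, 153.3]
eef_rot: [3.094, 1.566, 1.846]
wrist_force: [0.2, -0.2, 0.3]
finger_gap: 61.1
```

Run:
```python
from h import *
s=manip.read_state(); print(s['clock'],s['eef_pos'],s['wrist_force'],s['finger_gap'],s['joints'])
print(Ro.from_euler('xyz',s['eef_rot']).as_matrix().round(3))
im,d,p=cam('side'); P=cloud(p,d)
r=np.hypot(P[...,0]-419,P[...,1]+162)
m=(r<62)&(r>25)&(P[...,2]<45)&(P[...,2]>20)&(im.min(2)>100); X=P[m]; 
A=np.c_[X[:,:2]-[419,-162],np.ones(len(X))]; print(len(X),np.linalg.lstsq(A,X[:,2],rcond=None)[0])
```

```text
9.3 [ 417.34342868 -161.05129371  153.2616494 ] [ 0.1652674  -0.19094875  0.3049293 ] 61.10482781042273 [-0.45227534  0.15138051  1.88030382  0.00410285  1.11318755  0.79411353]
[[-0.001  0.948  0.317]
 [ 0.005  0.317 -0.948]
 [-1.     0.    -0.005]]
1231 [ 2.99955395e-03 -6.72638860e-03  2.99920831e+01]
```

{"fn": "jog_arm", "kwargs": {
  "moves": [
    [[20,14,0,0,0,7.5],[22,16,0,0,0,7.5],[22,16,0,0,0,7.5],[20,14,0,0,0,7.5],[12,9,0,0,0,7.5]]
  ],
  "gripper": -0.15
}}

```text
clock: 9.85
eef_pos: [518.3, -91.4, 163.9]
eef_rot: [0.951, 1.559, 0.377]
wrist_force: [0.7, -0.7, 0.0]
finger_gap: 40.0
```

{"fn": "jog_arm", "kwargs": {
  "moves": [
    [[4,3,0,0,0,7.5],[0,0,0,0,0,3],[0,0,0,0,0,0],[0,0,0,0,0,0]]
  ]
}}

```text
clock: 10.25
eef_pos: [523.8, -86.6, 165.5]
eef_rot: [0.895, 1.558, 0.517]
wrist_force: [0.1, -0.2, 0.6]
finger_gap: 39.7
```

```bash
cat > st.py <<'E'
from h import *
s=manip.read_state(); R=Ro.from_euler('xyz',s['eef_rot']).as_matrix()
print(s['clock'],s['eef_pos'],s['wrist_force'],s['finger_gap'],s['joints'].round(2)); print(R.round(3))
print('jaw deg',np.degrees(np.arctan2(R[1,2],R[0,2])),'d red',np.array([531,-78.5,59])-s['eef_pos'],'level rotvec deg',np.degrees(np.cross(R[:,0],[0,0,-1])))
E
python3 st.py
```

```text
10.25 [523.75444792 -86.63034503 165.45069149] [ 0.08809892 -0.19509662  0.59517893] 39.68534995443789 [-0.24  0.31  1.65  0.01  1.17  0.14]
[[ 0.011  0.369  0.929]
 [ 0.006  0.929 -0.369]
 [-1.     0.01   0.008]]
jaw deg -21.67388960792709 d red [   7.24555208    8.13034503 -106.45069149] level rotvec deg [-0.34921554  0.61471637  0.        ]
```

{"fn": "jog_arm", "kwargs": {
  "moves": [
    [[6,7,-20,0,0,0],[1,1,-25,0,0,0],[0,0,-15,0,0,0],[0,0,-5,0,0,0],[0,0,0,0,0,0]]
  ]
}}

```text
clock: 10.75
eef_pos: [531.0, -79.2, 100.6]
eef_rot: [0.748, 1.556, 0.36]
wrist_force: [-0.5, -0.6, 1.0]
finger_gap: 40.0
```

{"fn": "jog_arm", "kwargs": {
  "moves": [
    [[0,0,0,0,0,0],[0,0,0,0,0,0]]
  ]
}}

```text
clock: 10.95
eef_pos: [531.4, -79.6, 102.1]
eef_rot: [0.69, 1.554, 0.3]
wrist_force: [1.0, -0.6, -0.3]
finger_gap: 39.7
```

```bash
python3 st.py
```

```text
10.95 [531.44605248 -79.56038612 102.11859533] [ 1.01626956 -0.62531976 -0.33852436] 39.721419915880524 [-0.22  0.4   1.69  0.01  1.04  0.16]
[[ 0.016  0.38   0.925]
 [ 0.005  0.925 -0.38 ]
 [-1.     0.01   0.013]]
jaw deg -22.312898272955096 d red [ -0.44605248   1.06038612 -43.11859533] level rotvec deg [-0.27828648  0.89847942  0.        ]
```

{"fn": "jog_arm", "kwargs": {
  "moves": [
    [[0,1,-10,-0.3,0.9,0],[0,0,-12,0,0,0],[0,0,-8,0,0,0],[0,0,0,0,0,0],[0,0,0,0,0,0]]
  ]
}}

```text
clock: 11.45
eef_pos: [531.7, -78.5, 70.1]
eef_rot: [-1.531, 1.57, -1.921]
wrist_force: [0.6, 0.7, 0.5]
finger_gap: 39.8
```

```bash
python3 st.py
python3 - <<'E'
from h import *
im,d,p=cam('side'); a=cv2.resize(im[170:270,230:330],None,fx=4,fy=4,interpolation=2)
im,d,p=cam('top'); b=cv2.resize(im[180:280,160:260],None,fx=4,fy=4,interpolation=2); cv2.imwrite('pics/s5.png',cv2.hconcat([a,b]))
E
```

```text
11.45 [531.66058336 -78.54598634  70.14579006] [0.5902851  0.72467139 0.5424732 ] 39.8052203127945 [-0.21  0.45  1.7  -0.    0.99  0.18]
[[-0.     0.38   0.925]
 [-0.001  0.925 -0.38 ]
 [-1.    -0.001  0.   ]]
jaw deg -22.332124026946627 d red [ -0.66058336   0.04598634 -11.14579006] level rotvec deg [ 0.06511076 -0.0237956   0.        ]
```

View pics/s5.png

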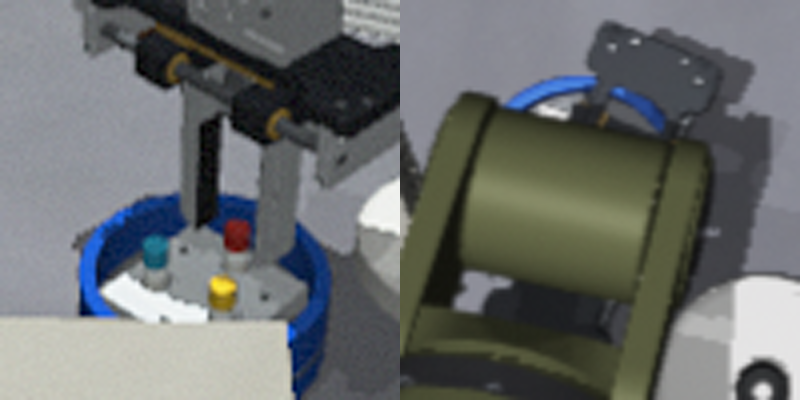

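The fingers straddle the red cap (side crop (237,235)), clear of the wall and the other vials. I'll lower and close gently.

{"fn": "jog_arm", "kwargs": {
  "moves": [
    [[-0.5,0,-7,0,0,0],[0,0,-4,0,0,0],[0,0,0,0,0,0]]
  ]
}}

```text
clock: 11.85
eef_pos: [531.4, -78.7, 59.1]
eef_rot: [-0.516, 1.569, -0.905]
wrist_force: [-1.2, 0.3, -0.3]
finger_gap: 40.5
```

{"fn": "jog_arm", "kwargs": {
  "moves": [
    [[0,0,0,0,0,0],[0,0,0,0,0,0],[0,0,0,0,0,0],[0,0,0,0,0,0],[0,0,0,0,0,0]]
  ],
  "gripper": -1,
  "squeeze": 12
}}

```text
clock: 12.35
eef_pos: [531.6, -78.7, 59.4]
eef_rot: [-0.361, 1.569, -0.75]
wrist_force: [1.1, -0.5, 0.0]
finger_gap: 14.0
```

{"fn": "jog_arm", "kwargs": {
  "moves": [
    [[0,0,0,0,0,0],[0,0,0,0,0,0]]
  ]
}}

```text
clock: 12.55
eef_pos: [531.6, -78.7, 59.5]
eef_rot: [-0.341, 1.568, -0.731]
wrist_force: [0.8, -0.2, 0.1]
finger_gap: 13.8
```

{"fn": "jog_arm", "kwargs": {
  "moves": [
    [[0,0,5,0,0,0],[0,0,10,0,0,0],[0,0,15,0,0,0],[0,0,20,0,0,0],[0,0,25,0,0,0]]
  ]
}}

```text
clock: 13.05
eef_pos: [530.2, -78.4, 136.6]
eef_rot: [-2.557, 1.568, -2.947]
wrist_force: [0.6, -0.4, 0.0]
finger_gap: 14.0
```

{"fn": "jog_arm", "kwargs": {
  "moves": [
    [[0,0,25,0,0,0],[0,0,15,0,0,0],[0,0,5,0,0,0],[0,0,0,0,0,0]]
  ]
}}

```text
clock: 13.45
eef_pos: [531.2, -78.6, 189.7]
eef_rot: [-0.044, 1.566, -0.434]
wrist_force: [0.3, -1.0, -0.1]
finger_gap: 14.0
```

```bash
cat >> st.py <<'E'
W=np.array([577.5,-287.5,60]); az=np.radians(153.7); t=np.radians(25)
n=np.array([np.sin(t)*np.cos(az),np.sin(t)*np.sin(az),np.cos(t)])
mid=W+63.5*n
v=-R[:,0] # vial axis if aligned with the tool
print('n',n,'rot to do',np.degrees(np.arccos(v@n))*np.cross(v,n)/np.linalg.norm(np.cross(v,n)))
print('TCP goal',W+83.5*n,'d',W+83.5*n-s['eef_pos'])
E
python3 st.py
python3 - <<'E'
from h import *
im,d,p=cam('side'); a=cv2.resize(im[130:280,210:360],(450,450),interpolation=2); cv2.imwrite('pics/s6.png',a)
E
```

```text
13.45 [531.15061336 -78.58156037 189.71163373] [ 0.34253283 -0.97423926 -0.08326179] 13.986074806109507 [-0.21  0.3   1.61 -0.    1.23  0.18]
[[ 0.005  0.38   0.925]
 [-0.002  0.925 -0.38 ]
 [-1.    -0.     0.005]]
jaw deg -22.336668550695812 d red [-1.50613362e-01  8.15603703e-02 -1.30711634e+02] level rotvec deg [0.12712787 0.27421132 0.        ]
n [-0.37887154  0.18724998  0.90630779] rot to do [-1.09492126e+01 -2.21381648e+01 -3.28161637e-03]
TCP goal [ 545.86422667 -271.86462696  135.67670022] d [  14.71361331 -193.28306659  -54.03493351]
```

View pics/s6.png

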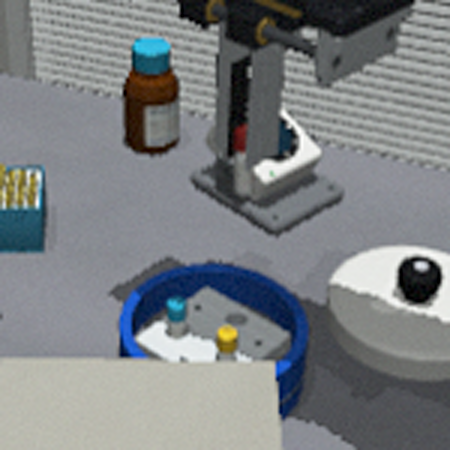

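The vial is out and the other two are still in place; the lid lies flat. I'll move over the reader, tilting on the way.

{"fn": "jog_arm", "kwargs": {
  "moves": [
    [[2,-20,0,-2,-4,0],[3,-32,0,-2,-4,0],[3,-35,0,-2,-4,0],[3,-35,0,-2,-4,0],[2,-25,0,-2,-4,0]]
  ]
}}

```text
clock: 14.0
eef_pos: [543.6, -227.8, 185.0]
eef_rot: [-0.082, 1.169, -0.467]
wrist_force: [0.6, 0.2, -0.8]
finger_gap: 14.1
```

{"fn": "jog_arm", "kwargs": {
  "moves": [
    [[0,-10,0,0,0,0],[0,0,0,0,0,0],[0,0,0,0,0,0]]
  ]
}}

```text
clock: 14.3
eef_pos: [541.8, -239.0, 182.3]
eef_rot: [-0.081, 1.176, -0.47]
wrist_force: [0.1, 0.6, -0.8]
finger_gap: 14.1
```

```bash
python3 st.py
```

```text
14.3 [ 541.80513359 -239.00383355  182.3293553 ] [ 0.0696069   0.56977375 -0.78363777] 14.112628816632458 [-0.48  0.24  1.75  0.01  0.76 -0.09]
[[ 0.343  0.384  0.857]
 [-0.174  0.923 -0.344]
 [-0.923 -0.031  0.384]]
jaw deg -21.857161496475744 d red [ -10.80513359  160.50383355 -123.3293553 ] level rotvec deg [ 9.9825451  19.67557302  0.        ]
n [-0.37887154  0.18724998  0.90630779] rot to do [-0.85428929 -2.20226865  0.09787939]
TCP goal [ 545.86422667 -271.86462696  135.67670022] d [  4.05909308 -32.86079341 -46.65265509]
```

{"fn": "jog_arm", "kwargs": {
  "moves": [
    [[2,-14,0,-0.5,-1.2,0],[2,-14,-10,-0.4,-1,0],[0,-5,-15,0,0,0],[0,0,-10,0,0,0],[0,0,0,0,0,0]]
  ]
}}

```text
clock: 14.8
eef_pos: [548.1, -267.7, 146.1]
eef_rot: [-0.069, 1.139, -0.453]
wrist_force: [-0.7, 0.5, 0.1]
finger_gap: 13.8
```

{"fn": "jog_arm", "kwargs": {
  "moves": [
    [[0,0,0,0,0,0]]
  ]
}}

```text
clock: 14.9
eef_pos: [548.5, -266.9, 146.3]
eef_rot: [-0.069, 1.139, -0.451]
wrist_force: [-0.8, -0.0, 0.5]
finger_gap: 13.9
```

```bash
python3 st.py
```

```text
14.9 [ 548.4792747  -266.93667319  146.28563046] [-0.81587154 -0.02592859  0.45402871] 13.936440585534838 [-0.53  0.31  1.76  0.05  0.64 -0.18]
[[ 0.376  0.379  0.845]
 [-0.182  0.925 -0.333]
 [-0.908 -0.029  0.417]]
jaw deg -21.518261561547423 d red [-17.4792747  188.43667319 -87.28563046] level rotvec deg [10.45114236 21.56151234  0.        ]
n [-0.37887154  0.18724998  0.90630779] rot to do [-0.27347332 -0.17700046 -0.07775275]
TCP goal [ 545.86422667 -271.86462696  135.67670022] d [ -2.61504803  -4.92795377 -10.60893024]
```

{"fn": "jog_arm", "kwargs": {
  "moves": [
    [[-1,-2,-5,0,0,0],[-1,-2,-4,0,0,0],[0,-1,-2,0,0,0],[0,0,0,0,0,0],[0,0,0,0,0,0]]
  ]
}}

```text
clock: 15.4
eef_pos: [547.1, -271.6, 136.0]
eef_rot: [-0.069, 1.138, -0.45]
wrist_force: [-0.4, 0.7, -0.2]
finger_gap: 13.9
```

```bash
python3 st.py | tail -2
python3 - <<'E'
from h import *
a,d,p=cam('side'); P=cloud(p,d); b,d2,p2=cam('top')
cv2.imwrite('pics/side7.png',a)
cv2.imwrite('pics/s7.png',cv2.hconcat([cv2.resize(a[120:220,250:350],(400,400),interpolation=2),cv2.resize(b[160:260,250:350],(400,400),interpolation=2)]))
h=cv2.cvtColor(a,cv2.COLOR_BGR2HSV)
near=(np.linalg.norm(P-[553,-276,118],axis=-1)<45)
red=near&((h[...,0]<10)|(h[...,0]>170))&(h[...,1]>120)
v,u=np.nonzero(red); print('red',len(u),u.mean() if len(u) else 0,v.mean() if len(u) else 0,np.nanmedian(P[red],0))
K=lambda X:cv2.projectPoints(np.array(X,float).reshape(-1,1,3),p['rvec'],p['tvec'],np.array([[p['fx'],0,p['cx']],[0,p['fy'],p['cy']],[0,0,1.]]),p['dist'])[0].reshape(-1,2)
W=np.array([577.5,-287.5,60]);n=np.array([-.379,.187,.906])
print('expect px window,base,mid,cap:',K([W,W+40*n,W+63.5*n,W+80*n]).round(1).tolist())
E
```

```text
n [-0.37887154  0.18724998  0.90630779] rot to do [-0.26154237 -0.09013462 -0.09071229]
TCP goal [ 545.86422667 -271.86462696  135.67670022] d [-1.19168091 -0.2725273  -0.3279267 ]
red 29 309.62068965517244 153.9655172413793 [ 549.98951287 -266.84818327  137.40355099]
expect px window,base,mid,cap: [[299.4, 174.5], [305.1, 165.0], [308.6, 159.0], [311.1, 154.7]]
```

View pics/s7.png

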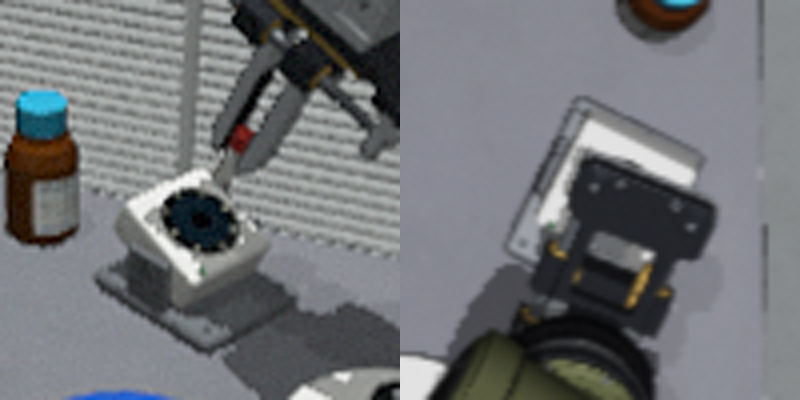

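The side crop shows the vial base at about (305,165) and the cap at (310,154). Expected are (305,165) and (311,155), with clear air above the glass. I'll hold still briefly, do a last check, then hand in.

{"fn": "jog_arm", "kwargs": {
  "moves": [
    [[-1,0,0,0,0,0],[0,0,0,0,0,0],[0,0,0,0,0,0],[0,0,0,0,0,0],[0,0,0,0,0,0]]
  ]
}}

```text
clock: 16.0
eef_pos: [546.1, -271.6, 136.4]
eef_rot: [-0.069, 1.137, -0.45]
wrist_force: [-0.4, 0.6, 0.1]
finger_gap: 14.1
```

```bash
python3 st.py | sed -n '1p;5,$p'
python3 - <<'E'
from h import *
im,d,p=cam('side'); P=cloud(p,d); h=cv2.cvtColor(im,cv2.COLOR_BGR2HSV)
near=(np.hypot(P[...,0]-540,P[...,1]+54)<55)&(P[...,2]>42)&(P[...,2]<75)
for c,lo,hi in(('yel',15,35),('blu',90,108)):
    m=near&(h[...,0]>=lo)&(h[...,0]<=hi)&(h[...,1]>120); v,u=np.nonzero(m); print(c,u.mean(),v.mean(),np.median(P[m],0).round(1))
r=np.hypot(P[...,0]-419,P[...,1]+162); m=(r<62)&(r>25)&(P[...,2]<45)&(P[...,2]>20)&(im.min(2)>100); X=P[m]
print('lid',np.linalg.lstsq(np.c_[X[:,:2]-[419,-162],np.ones(len(X))],X[:,2],rcond=None)[0])
print(manip.sign_off())
E
```

```text
16.0 [ 546.07432925 -271.57244999  136.44499116] [-0.433051    0.60693498  0.10351998] 14.076950182613736 [-0.54  0.32  1.77  0.06  0.62 -0.2 ]
jaw deg -21.441233835482628 d red [-15.07432925 193.07244999 -77.44499116] level rotvec deg [10.47325746 21.67140811  0.        ]
n [-0.37887154  0.18724998  0.90630779] rot to do [-0.2440457  -0.05841347 -0.08995183]
TCP goal [ 545.86422667 -271.86462696  135.67670022] d [-0.21010258 -0.29217698 -0.76829094]
yel 285.15909090909093 242.79545454545453 [520.5 -28.6  60.6]
blu 270.23636363636365 229.61818181818182 [564.5 -46.2  57. ]
lid [ 4.14281057e-03 -5.66611681e-03  2.99990650e+01]
the job is handed in; nothing more can be done
None
```

The lid is off and flat on the table, and the red-capped vial is held still over the reader window. The job was handed in at about 16 s on the robot's clock, and `sign_off` gave no verdict.

Last checks before handing in:
- **Vial position:** the tool was within 1 mm and 0.3° of the pose that puts the vial's base 40 mm from the glass. The side picture showed the base and cap within about 2 pixels of where they should be.
- **Grip:** the fingers stood at 14 mm on the 14.4 mm cap.
- **Lid:** level to within about 0.4°, its flat top reading 30 mm where 29 mm is expected. It was let go at about (419, -162).
- **Other vials:** the yellow and blue caps were within about 2 mm of their earlier readings.
- **Bystanders:** they looked undisturbed in the pictures, but I did not measure them again.

Two things disagreed slightly. The wrist force still read about -2 N when the lid reached the table, so I judged contact from the height stopping at 52.4 mm and from the depth picture. The two cameras also differed by about 3–4 mm in y on the knob and window, and I used values in between.

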